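# Gauge the feed gate of a tablet counter

## Robot

A 7-joint arm with a two-finger parallel gripper is mounted at the origin on a cart in front of the work surface, level with it; the furniture and walls round the work are solid. World frame = base frame: x ahead of the robot, y to its left, z up, the work surface at z = 0. Lengths are in m, angles in degrees, forces in N, time in s.
With the tool pointing down it reaches from about 0.425 to 0.875 m from the base axis. Payload 4.7 kg.
Tool frame: the origin (TCP) lies at the very end of the fingers, on their centre line; the grasp point (between the pads) lies 19 mm behind it; y points along the fingers, z is the direction in which the jaws open and shut, and the axes are right-handed (so a half turn about y gives the same grasp; the last joint's range is limited). The gripper opens to 87 mm and grips with 3 to 60 N. Pads are 19 mm wide; open, the fingers measure 117 mm over their backs; the gripper's body (75 mm by 190 mm) begins 51 mm behind the grasp point.
Start: joints at [-75.797, 18.392, -4.016, 83.108, 1.295, 78.541, -3.26], TCP at [0.151, 0.632, 0.223] pointing down, gripper open.
Joint ranges: [-163.93, 163.93], [-17.29, 119.83], [-79.2, 71.16], [3.27, 140.29], [-89.18, 269.18], [5.43, 117.66], [-154.24, 154.24]. Speed limits (degrees/s): [147.25, 147.25, 180, 180, 180, 180, 180].

## Interface

Orientations are given as [roll, pitch, yaw] about the fixed x, y, z axes, in that order (R = Rz(yaw) Ry(pitch) Rx(roll)).
In Python, from cell import env gives the robot as it stands.
- The arm moves only by the shell command python3 -m pendant 'ROWS' [FORCE]. ROWS is JSON, one flat list of numbers, 7 for each row, row after row: the shift along the world's x, y, z in units of 40 mm (1.0 is 40 mm), then the turn, a rotation vector about the world's x, y, z in units of 10 degrees (1.0 is 10 degrees), then the finger opening in mm, from 0 to 87. In form: [x, y, z, wx, wy, wz, jaw, x, y, z, wx, wy, wz, jaw, ...]. A call has 1 to 10 rows; each row shifts and turns the commanded pose from where the row before left it; what a row does not reach is not made up. A row lasts 1/8 s, in which the tool goes at most 62.5 mm and 10.7 degrees, less where a joint would pass 70% of its speed; a pose out of reach is approached as far as the arm can. A call is refused whole if a number of a shift passes 1 or a number of a turn 1, either way. A call with a gripper value outside its range is refused whole. The fingers move at their own pace and stop on an object; FORCE is the grip in N (left out, the last holds). Time passes only in rows, so rows that do not move let the fingers close. It gives the time, the measured TCP pose, the force and the opening at its end, in the units of the state.
- env.get_obs(): the state, without advancing time (a new reading comes with each control period).
- env.read_camera(name): name is "side" or "top"; returns a dict with "image" (400x640x3 uint8, red, green, blue), "fx", "fy", "cx", "cy" (pixels), "k1" (the pictures are not rectified: a ray, as slopes to the right and down, at radius r is drawn at 1 + k1 r^2 times it, then the intrinsics apply), "cam_to_world" (4x4, takes a point from camera to world coordinates). Camera axes: x right, y up, looking along -z (the intrinsics and any distortion apply to the point x, -y, -z); pixel columns grow to the right and rows downward; lengths in m; the calibration is good to about 2 mm. A picture is of the moment at which its call begins. There is no depth.
- env.sign_off(): hands the job in, once; it reports no verdict.
The state is a dict: "time_s": time; "qpos": joint angles; "joint_velocities": joint speeds; "effort": joint torques, N m; "tool_pos": TCP position; "tool_rot": TCP orientation; "force": force on the tool from outside, world axes, zero at the start; "wrist_torque": the same for the moment, N m; "grip_width": finger opening in m.
Only numpy, scipy, OpenCV 4.12 (cv2) and the standard library are available. Lean on these libraries where they do the work, as an engineer would, in place of code of your own. Each camera call takes 0.05 s, during which the arm holds its last target.

## Task

Find the gauge leaf that just binds in the tablet counter's feed gap: thinnest first (green, then yellow, then red), lower each upright through the mouth until its handle sits on the counter's top, and put each one that slides in freely back in a rack slot before trying the next. Leave the first leaf that drags standing in the mouth, pushed down until its handle sits on the top, and the other two in the rack. Go gently: do not press hard on the counter or its gate, and leave the bottles and the pot where they are.

Things in the scene. Friction and masses are not known exactly. Their poses are not given: they have to be found in the camera images.
- mouth (a point): Centre of the feed mouth, level with the counter's top, 70 mm up: 29 mm along x, 15 mm along y, z up. 9 to 59 mm below is the gap: on the +y side a gate, face 4 mm to +y of this point, sprung (6.5 N per mm); on the -y side a fixed guide, distance unknown; both bevelled 4 mm at the top. Gap 4.9 to 9.1 mm, about 1 mm off each blade: free leaves feel 0 N, the right one drags 5 to 11 N, later ones over 14 N.
- thin_handle (a point): Thinnest leaf: centre of its green handle, an upright bar 24 x 24 x 45 mm. Below it a steel blade, 6 mm thick along the leaf's y, 24 mm wide along x, 38 mm long; the lowest 9 mm taper to 3 mm at the tip. Shoulder (handle underside) 22.5 mm below this point, tip 60.5 mm below; z up; a half turn makes no odds. About 70 g. Starts in any of the rack's slots, handle on the rack's top.
- middle_handle (a point): Middle leaf: centre of its yellow handle, an upright bar 24 x 24 x 45 mm. Below it a steel blade, 8 mm thick along the leaf's y, 24 mm wide along x, 38 mm long; the lowest 9 mm taper to 3 mm at the tip. Shoulder (handle underside) 22.5 mm below this point, tip 60.5 mm below; z up; a half turn makes no odds. About 70 g. Starts in any of the rack's slots, handle on the rack's top.
- thick_handle (a point): Thickest leaf: centre of its red handle, an upright bar 24 x 24 x 45 mm. Below it a steel blade, 10 mm thick along the leaf's y, 24 mm wide along x, 38 mm long; the lowest 9 mm taper to 3 mm at the tip. Shoulder (handle underside) 22.5 mm below this point, tip 60.5 mm below; z up; a half turn makes no odds. About 70 g. Starts in any of the rack's slots, handle on the rack's top.
- slot1 (a point): Centre of the slot at the rack's -y end, level with the rack's top (50 mm up). The rack is a fixed grey block 66 x 200 x 50 mm; slots 66 mm apart along its y, each 34 mm along x by 14 mm along y, right through; a leaf hangs in one on its shoulder, blade width along x. z up.
- slot2 (a point): Centre of the rack's middle slot, level with the rack's top (50 mm up). The rack is a fixed grey block 66 x 200 x 50 mm; slots 66 mm apart along its y, each 34 mm along x by 14 mm along y, right through; a leaf hangs in one on its shoulder, blade width along x. z up.
- slot3 (a point): Centre of the slot at the rack's +y end, level with the rack's top (50 mm up). The rack is a fixed grey block 66 x 200 x 50 mm; slots 66 mm apart along its y, each 34 mm along x by 14 mm along y, right through; a leaf hangs in one on its shoulder, blade width along x. z up.
- counter: The tablet counter below its cover, with the gate inside: fixed white box 150 x 150 mm, 62 mm tall, with a short grey spout on its front (-x) side; origin at the centre of its underside. Blade width goes along its x, thickness along its y.
- cover: The counter's flat white top cover, fixed, 150 x 150 x 8 mm, with the mouth in its middle, a dark display strip and three flat keys; origin at the centre of its underside.
- amber_bottle: Bystander: amber glass bottle with white cap, 43 mm across, 90 mm tall, origin at the centre of its base.
- syrup_bottle: Bystander: white syrup bottle with lilac cap, 44 mm across, 116 mm tall, origin at the centre of its base.
- white_pot: Bystander: white cream pot, 54 mm across, 47 mm tall, origin at the centre of its base.

How it is judged:
By the outcome, as a careful person would: the job done as asked, in the order asked, and still so for the second after the job is handed in, with the robot touching nothing.
It also fails if it takes over 72 s, if anything falls off the work surface, if the arm or the gripper's body presses on something with over 40 N, if the wrist force passes 120 N, or if a joint passes its speed limit or range.

## Working session

There is one attempt and no reset: what is moved stays moved. The work goes in short steps, Python scripts to look and compute and a shell command to move; the robot and the scene stay as the last step left them, time stands still between calls to the robot, and variables do not carry over. Pictures are saved under pics/ and viewed, and the job is handed in when it is done.

```bash
mkdir -p pics && ls && python3 - <<'E'
from cell import env
import cv2,numpy as np
print(env.get_obs())
for n in("top","side"):
    c=env.read_camera(n); cv2.imwrite(f"pics/{n}0.png",c["image"][:,:,::-1])
    print(n,{k:c[k] for k in("fx","fy","cx","cy","k1")},np.round(c["cam_to_world"],4).tolist())
E
```

```text
pics
{'time_s': 0.0, 'qpos': array([-75.79426923,  18.43925457,  -4.01692242,  83.1742167 ,
         1.29622473,  78.54022927,  -3.26075547]), 'joint_velocities': array([ 0.00201553,  0.02355443, -0.03386059,  0.13293698, -0.08620078,
       -0.12377538,  0.04687778]), 'effort': array([-7.84378663e-04, -4.91291428e+01, -4.04379778e-01, -3.12533998e+01,
       -6.38109958e-02,  4.36471333e-02,  1.89954458e-04]), 'tool_pos': array([0.15052829, 0.63176936, 0.2214655 ]), 'tool_rot': array([-9.01083844e+01, -6.45238310e-03, -1.33951813e+01]), 'force': array([-0.93143878,  0.76104339, -0.56217324]), 'wrist_torque': array([ 0.0120973 , -0.00915585, -0.00035307]), 'grip_width': 0.08676353814199285}
top {'fx': 463.14108713983546, 'fy': 463.14108713983546, 'cx': 315.1087104621954, 'cy': 198.12447411505005, 'k1': 0.037421482355025654} [[-0.018, 0.9963, -0.0836, 0.4714], [-0.9998, -0.0186, -0.0067, -0.0274], [-0.0082, 0.0835, 0.9965, 1.3156], [0.0, 0.0, 0.0, 1.0]]
side {'fx': 512.7322741475705, 'fy': 512.7322741475705, 'cx': 318.27122868314575, 'cy': 192.94163650239454, 'k1': 0.04850980864993066} [[-0.9983, 0.0286, -0.0512, 0.4822], [-0.0576, -0.6457, 0.7615, 1.0801], [-0.0113, 0.7631, 0.6462, 1.0113], [0.0, 0.0, 0.0, 1.0]]
```

View pics/top0.png

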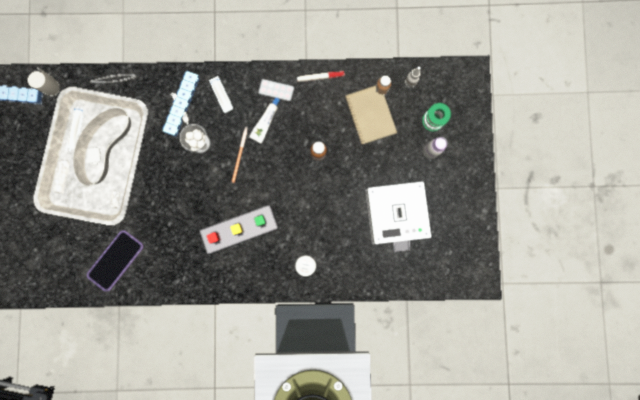

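View pics/side0.png

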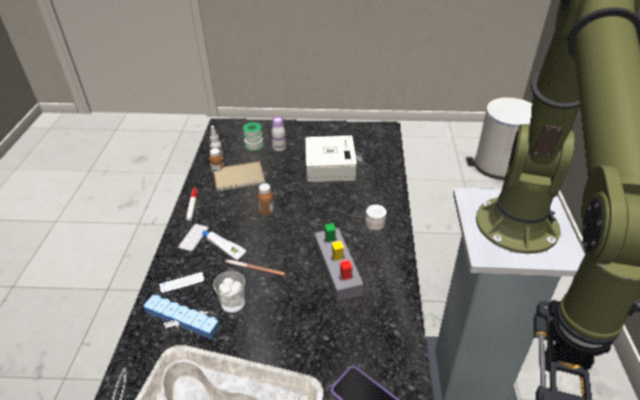

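```bash
cat > h.py <<'E'
from cell import env
import cv2,numpy as np
def ray(c,u,v):
    K=np.array([[c["fx"],0,c["cx"]],[0,c["fy"],c["cy"]],[0,0,1.]])
    p=cv2.undistortPoints(np.array([[[u,v]]],float),K,np.array([c["k1"],0,0,0.]))[0,0]
    T=np.array(c["cam_to_world"]); d=T[:3,:3]@np.array([p[0],-p[1],-1.]); return T[:3,3],d/np.linalg.norm(d)
def onz(c,u,v,z):
    o,d=ray(c,u,v); return o+d*(z-o[2])/d[2]
def tri(r1,r2):
    A=np.zeros((3,3));b=np.zeros(3)
    for o,d in(r1,r2):
        P=np.eye(3)-np.outer(d,d);A+=P;b+=P@o
    x=np.linalg.solve(A,b); g=[np.linalg.norm((np.eye(3)-np.outer(d,d))@(x-o)) for o,d in(r1,r2)]
    return x,g[0]*2
def cblob(im,name,box=None):
    a=im.astype(float); r,g,b=a[...,0],a[...,1],a[...,2]
    w={"red":r-np.maximum(g,b),"green":g-np.maximum(r,b),"yellow":np.minimum(r,g)-b}[name].clip(0)
    w=np.where(w>40,w,0)
    if name=="yellow": w=np.where(abs(r-g)<70,w,0)
    m=np.zeros_like(w)
    if box: x0,y0,x1,y1=box; m[y0:y1,x0:x1]=1; w=w*m
    m=(w>0).astype(np.uint8)
    n,l,s,ce=cv2.connectedComponentsWithStats(m)
    k=1+np.argmax(s[1:,4]); M=(l==k)
    ys,xs=np.nonzero(M); return ce[k],s[k],M
E
python3 - <<'E'
from h import *
C={n:env.read_camera(n) for n in("top","side")}
B={"top":(195,195,285,260),"side":(300,215,380,310)}
for k in("green","yellow","red"):
    r=[]
    for n in C:
        ce,s,M=cblob(C[n]["image"],k,B[n]); r.append(ray(C[n],*ce)); print(k,n,ce.round(2),s, onz(C[n],*ce,.0725).round(4))
    print(tri(*r))
t=C["top"]["image"][:,:,::-1]; s=C["side"]["image"][:,:,::-1]
def up(i,x,y,w,h,f,n): cv2.imwrite(n,cv2.resize(i[y:y+h,x:x+w],None,fx=f,fy=f,interpolation=cv2.INTER_NEAREST))
up(t,355,170,85,85,7,"pics/topc.png"); up(s,295,125,75,65,9,"pics/sidec.png"); up(t,190,195,100,65,8,"pics/topr.png");up(s,305,215,70,90,6,"pics/sider.png")
E
```

```text
green top [259.28 220.15] [254 215  11  11  89] [0.5193 0.1319 0.0725]
green side [329.86 229.73] [324 223  12  18 122] [0.5178 0.1208 0.0725]
(array([0.51817355, 0.13063905, 0.08214012]), np.float64(0.0014136138218483983))
yellow top [235.9  228.74] [230 223  13  12 111] [0.4974 0.1947 0.0725]
yellow side [337.52 249.53] [332 241  12  19 189] [0.4958 0.1905 0.0725]
(array([0.49656719, 0.19400687, 0.07616924]), np.float64(0.0015603731739522722))
red top [212.39 237.35] [206 232  14  12 121] [0.4757 0.2575 0.0725]
red side [345.9  268.98] [340 259  13  21 219] [0.4739 0.2536 0.0725]
(array([0.47476848, 0.25670881, 0.07607722]), np.float64(0.0017578866447920981))
```

View pics/topc.png

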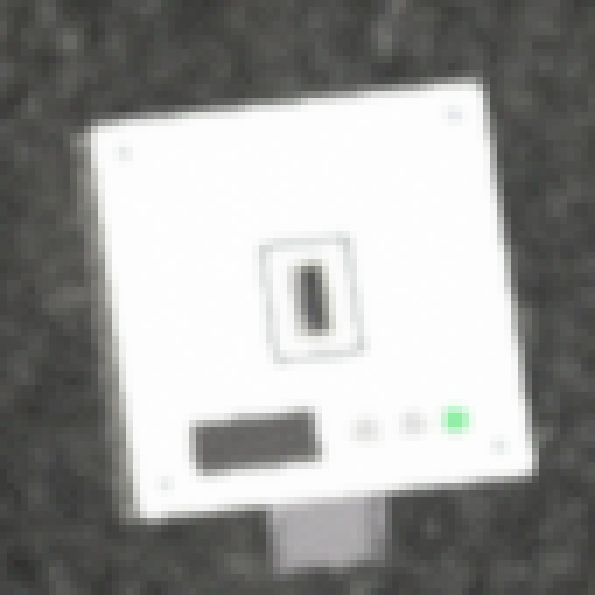

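View pics/sidec.png

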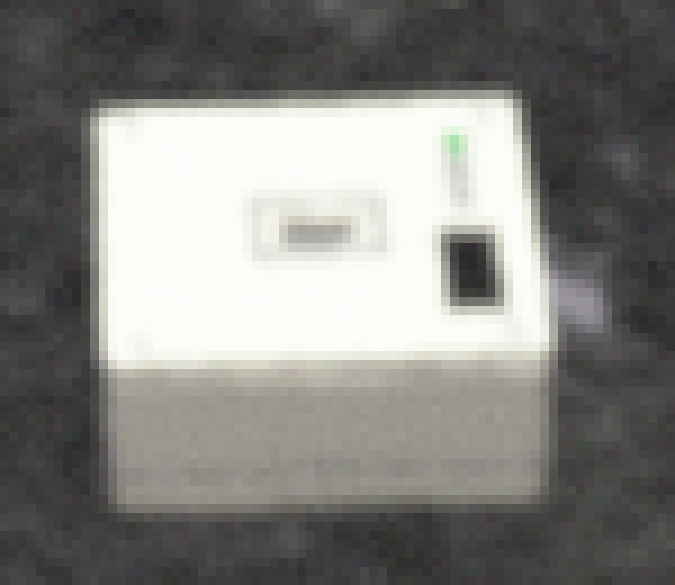

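View pics/topr.png

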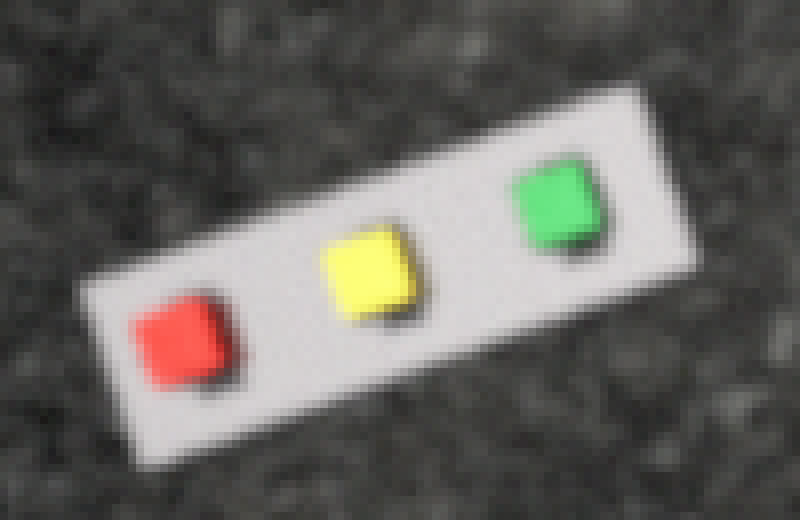

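View pics/sider.png

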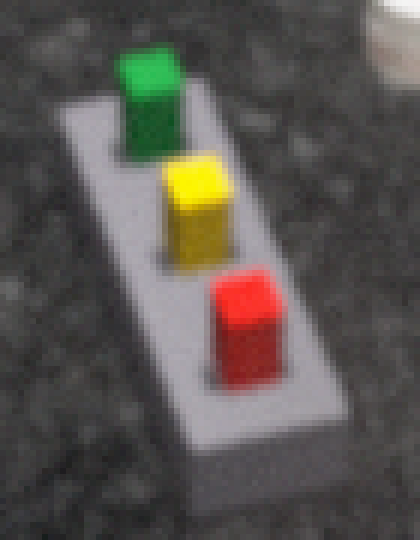

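```bash
python3 - <<'E'
from h import *
C={n:env.read_camera(n) for n in("top","side")}
def face(n,mask,z):
    # subpixel: upsampled contour
    cs,_=cv2.findContours(mask.astype(np.uint8),cv2.RETR_EXTERNAL,cv2.CHAIN_APPROX_NONE)
    c=max(cs,key=cv2.contourArea)[:,0,:].astype(float)
    return c
F=8
def up(im,box):
    x0,y0,x1,y1=box
    return cv2.resize(im[y0:y1,x0:x1],None,fx=F,fy=F,interpolation=cv2.INTER_CUBIC)
def rect(n,box,fn,z):
    x0,y0,x1,y1=box; a=up(C[n]["image"],box).astype(float)
    c=face(n,fn(a),z); c=(c+.5)/F-.5+np.array([x0,y0])
    P=np.array([onz(C[n],u,v,z)[:2] for u,v in c])*1000
    r=cv2.minAreaRect(P.astype(np.float32)); M=cv2.moments((P-P.mean(0)).astype(np.float32).reshape(-1,1,2))
    cen=P.mean(0)+np.array([M["m10"],M["m01"]])/M["m00"]
    return np.round(r[0],1),np.round(r[1],1),round(r[2],2),"centroid",cen.round(1)
print("cover top",rect("top",(355,170,440,255),lambda a:a.min(2)>170,.07))
print("cover side",rect("side",(295,125,370,190),lambda a:a.min(2)>200,.07))
def dark(n,box,z,thr):
    x0,y0,x1,y1=box; g=C[n]["image"][y0:y1,x0:x1].astype(float).mean(2); w=(thr-g).clip(0)
    Y,X=np.mgrid[y0:y1,x0:x1]; u,v=(w*X).sum()/w.sum(),(w*Y).sum()/w.sum(); return (u,v),onz(C[n],u,v,z).round(4)
print(dark("top",(395,206,404,220),.07,215)); print(dark("side",(325,147,336,154),.07,215))
# outline ring 
rk=lambda a:(a.min(2)>110)
print("rack",rect("top",(190,195,290,260),lambda a:a.max(2)>120,.05))
for k,i in(("red",0),("green",1)):
  f=(lambda a:a[...,i]-a[...,2]>75) if k!="red" else (lambda a:a[...,0]-a[...,1]>75)
  print(k,rect("top",(190,195,290,260) if k!="red" else (195,220,225,250),f if k=="red" else (lambda a:(a[...,1]-a[...,0]>60)),.095))
print("yellow",rect("top",(220,215,250,245),lambda a:np.minimum(a[...,0],a[...,1])-a[...,2]>70,.095))
B=(300,215,380,310)
print("side g",rect("side",B,lambda a:(a[...,1]-a[...,0]>60)&(a[...,1]>120),.095))
print("side y",rect("side",B,lambda a:(np.minimum(a[...,0],a[...,1])-a[...,2]>60)&(a[...,0]>175),.095))
print("side r",rect("side",B,lambda a:(a[...,0]-a[...,1]>60)&(a[...,0]>185)&(a[...,1]<110),.095))
print(C["side"]["image"][225:245,330].tolist()[:14])
print(C["side"]["image"][264:284:2,346].tolist(),C["side"]["image"][242:260:2,338].tolist())
for nm,n,b,z in (("pot","top",(293,254,320,280),.047),):
    print(nm,rect(n,b,lambda a:a.min(2)>150,z))
E
```

```text
cover top (array([ 522.9, -244. ]), array([175.6, 154. ]), 5.51, 'centroid', array([ 531.9, -242.9]))
cover side (array([ 532.2, -240.1]), array([152.8, 155.1]), 5.62, 'centroid', array([ 532.5, -239.7]))
((np.float64(399.1972216787322), np.float64(212.2515163373117)), array([ 0.5337, -0.244 ,  0.07  ]))
((np.float64(329.5652759084791), np.float64(150.4777927321669)), array([ 0.5332, -0.2371,  0.07  ]))
rack (array([497.3, 192.3]), array([ 70.3, 203.8]), 18.99, 'centroid', array([497.3, 192.1]))
red (array([475.5, 252.6]), array([27. , 28.3]), 18.51, 'centroid', array([475.6, 252.6]))
green (array([518.2, 129. ]), array([25. , 24.6]), 18.15, 'centroid', array([518.3, 128.8]))
yellow (array([496.9, 190.9]), array([26.7, 26.6]), 18.25, 'centroid', array([497. , 190.8]))
side g (array([517.6, 133.4]), array([25.4, 28.2]), 18.76, 'centroid', array([517.7, 133.4]))
side y (array([496.3, 196.3]), array([26.1, 30.4]), 20.46, 'centroid', array([496.3, 196.4]))
side r (array([474.9, 259.4]), array([24.3, 26.1]), 22.21, 'centroid', array([474.7, 259.4]))
[[44, 185, 84], [47, 190, 87], [50, 191, 90], [54, 193, 90], [47, 180, 81], [42, 151, 70], [29, 114, 52], [23, 90, 37], [24, 83, 38], [30, 86, 46], [21, 84, 41], [29, 82, 43], [23, 79, 38], [21, 81, 37]]
[[252, 51, 43], [251, 45, 39], [226, 44, 33], [143, 41, 36], [133, 36, 31], [138, 36, 36], [133, 33, 30], [145, 48, 49], [156, 126, 132], [166, 162, 169]] [[251, 239, 62], [253, 244, 17], [253, 244, 1], [236, 212, 19], [150, 121, 8], [136, 109, 18], [136, 113, 19], [141, 118, 28], [141, 115, 29]]
pot (array([395.1,  11.2]), array([56. , 55.7]), 88.97, 'centroid', array([395.1,  11.3]))
```

```bash
python3 -m pendant '[0.4,-0.5,0,0,0,0.2,60, 0.7,-0.95,0,0,0,0.3,60, 0.7,-0.95,0,0,0,0.3,60, 0.7,-0.95,0,0,0,0.3,60, 0.7,-0.95,0,0,0,0.3,60, 0.7,-0.95,0,0,0,0.3,60, 0.7,-0.95,0,0,0,0.3,60, 0.7,-0.95,0,0,0,0.3,60, 0.7,-0.95,0,0,0,0.3,60, 0.7,-0.95,0,0,0,0.3,60]' 30
```

```text
time_s: 1.55
tool_pos: [0.4194, 0.269, 0.2228]
tool_rot: [-90.0, -0.0, 15.7]
force: [0.4, -0.3, 0.6]
grip_width: 0.0602
```

```bash
python3 -m pendant '[0.62,-0.87,0,0,0,0.1,60, 0.62,-0.87,0,0,0,0.1,60, 0.62,-0.87,0,0,0,0.12,60, 0.61,-0.86,0,0,0,0,60, 0,0,-0.8,0,0,0,60, 0,0,-0.8,0,0,0,60]' 30
python3 - <<'E'
from h import *
for n in("top","side"):
    c=env.read_camera(n); i=c["image"][:,:,::-1]
    x,y,w,h=(185,180,120,85) if n=="top" else (280,190,130,120)
    cv2.imwrite(f"pics/a_{n}.png",cv2.resize(i[y:y+h,x:x+w],None,fx=5,fy=5,interpolation=cv2.INTER_CUBIC))
E
```

```text
time_s: 2.3
tool_pos: [0.518, 0.131, 0.1582]
tool_rot: [-90.0, -0.1, 18.7]
force: [-0.3, -0.3, -0.1]
grip_width: 0.0597
```

View pics/a_top.png

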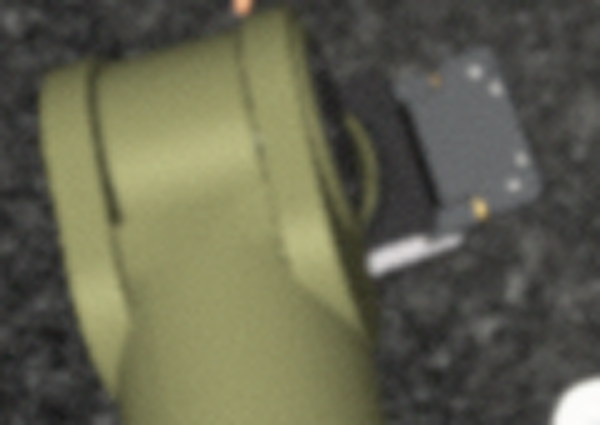

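View pics/a_side.png

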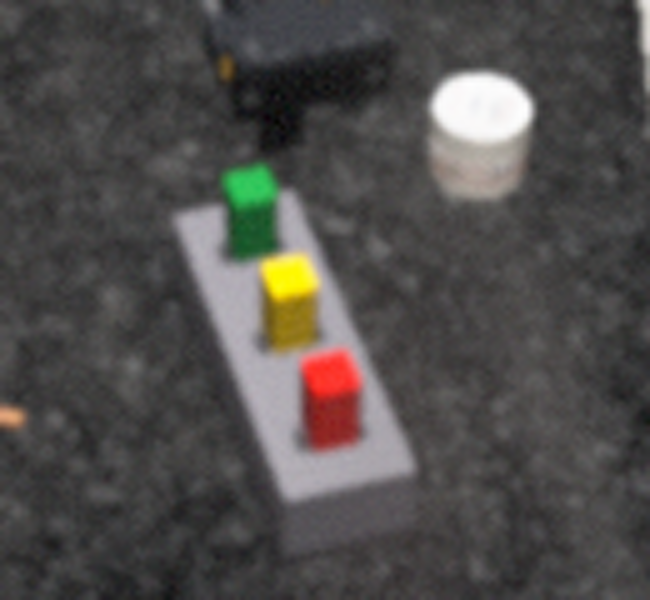

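```bash
python3 -m pendant '[0,0,-0.8,0,0,0,60, 0,0,-0.8,0,0,0,60, 0,0,-0.8,0,0,0,60, 0,0,0,0,0,0,60]' 30
python3 - <<'E'
from h import *
for n in("side",):
    c=env.read_camera(n); i=c["image"][:,:,::-1]
    x,y,w,h=(280,190,130,120)
    cv2.imwrite(f"pics/b_{n}.png",cv2.resize(i[y:y+h,x:x+w],None,fx=5,fy=5,interpolation=cv2.INTER_CUBIC))
E
```

```text
time_s: 2.9
tool_pos: [0.5161, 0.1313, 0.0617]
tool_rot: [-90.0, 0.2, 18.8]
force: [-1.3, 0.0, 0.7]
grip_width: 0.0598
```

View pics/b_side.png

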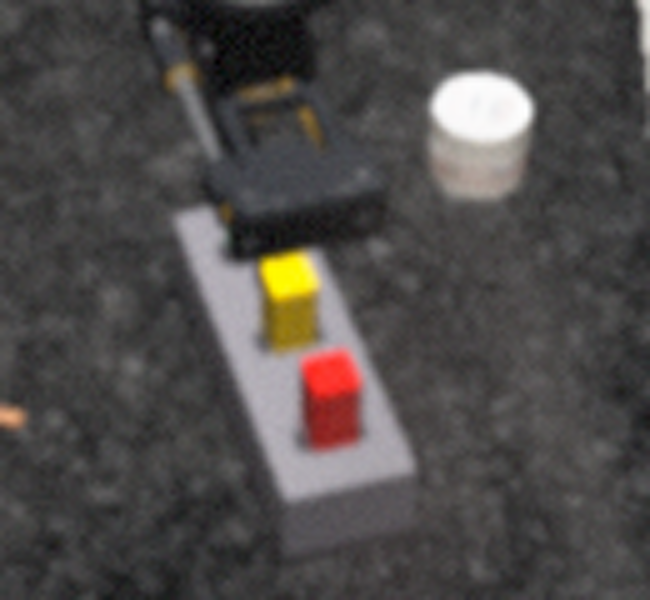

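```bash
python3 -m pendant '[0,0,0,0,0,0,30, 0,0,0,0,0,0,20, 0,0,0,0,0,0,15, 0,0,0,0,0,0,15,0,0,0,0,0,0,15]' 25
```

```text
time_s: 3.58
tool_pos: [0.5175, 0.1315, 0.0628]
tool_rot: [-90.0, -0.0, 18.8]
force: [0.4, 0.3, 1.2]
grip_width: 0.0236
```

```bash
python3 -m pendant '[0,0,0.3,0,0,0,15, 0,0,0.7,0,0,0,15, 0,0,0.9,0,0,0,15, 0,0,0.9,0,0,0,15, 0.06,-0.7,0.2,0,0,0,15, 0.05,-0.9,0,0,0,-0.2,15, 0.05,-0.9,0,0,0,-0.2,15, 0.05,-0.95,0,0,0,-0.2,15, 0.05,-0.95,0,0,0,-0.2,15, 0.05,-0.95,0,0,0,-0.2,15]' 25
python3 -m pendant '[0.05,-0.95,0,0,0,-0.2,15, 0,-0.95,0,0,0,-0.12,15, 0,-0.95,0,0,0,0,15, 0,-0.7,0,0,0,0,15, 0,-0.4,0,0,0,0,15, 0,0,-0.5,0,0,0,15, 0,0,-0.4,0,0,0,15,0,0,0,0,0,0,15]'
python3 - <<'E'
from h import *
print(env.get_obs())
for n in("side","top"):
    c=env.read_camera(n); i=c["image"][:,:,::-1]
    cv2.imwrite(f"pics/c_{n}_raw.png",i)
    x,y,w,h=(275,90,110,110) if n=="side" else (345,160,110,110)
    cv2.imwrite(f"pics/c_{n}.png",cv2.resize(i[y:y+h,x:x+w],None,fx=5.4,fy=5.4,interpolation=cv2.INTER_CUBIC))
E
```

```text
time_s: 4.82
tool_pos: [0.5287, -0.0858, 0.1818]
tool_rot: [-90.0, 0.1, 8.5]
force: [1.2, -0.2, -1.0]
grip_width: 0.0237
time_s: 5.82
tool_pos: [0.5306, -0.2382, 0.144]
tool_rot: [-89.9, 0.2, 5.7]
force: [0.4, -0.3, -1.2]
grip_width: 0.0238
{'time_s': 5.825, 'qpos': array([-12.35733828,  15.50295114,  39.77507578,  99.97234406,
       -10.57299678,  68.60564505, 126.04039262]), 'joint_velocities': array([-0.12956192, -1.15462114,  0.70124485, -2.30345671,  0.37975535,
        0.64649753, -0.26175928]), 'effort': array([ 3.64799872e-01, -3.61071825e+01,  5.79536542e+00, -2.90431648e+01,
        7.25808274e-02, -6.02699001e-02,  2.82746321e-02]), 'tool_pos': array([ 0.53063042, -0.23821839,  0.14397461]), 'tool_rot': array([-89.86274746,   0.23612119,   5.7207425 ]), 'force': array([ 0.44905082, -0.26428677, -1.15894244]), 'wrist_torque': array([ 0.01653238,  0.04264499, -0.03572494]), 'grip_width': 0.02383005819356822}
```

View pics/c_side.png

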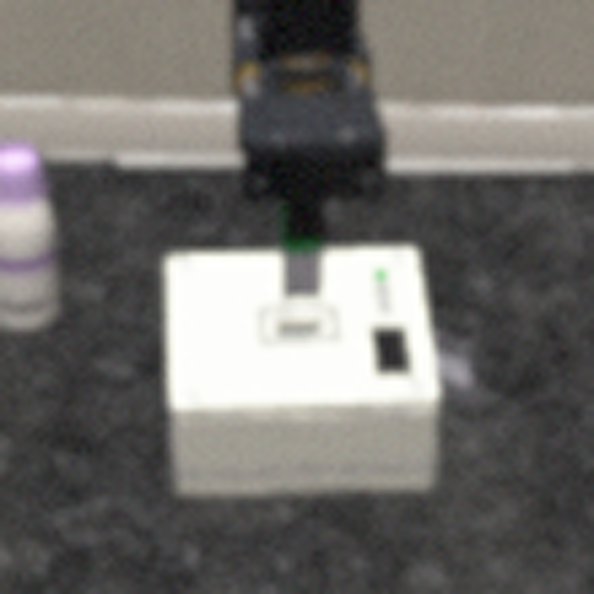

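View pics/c_top.png

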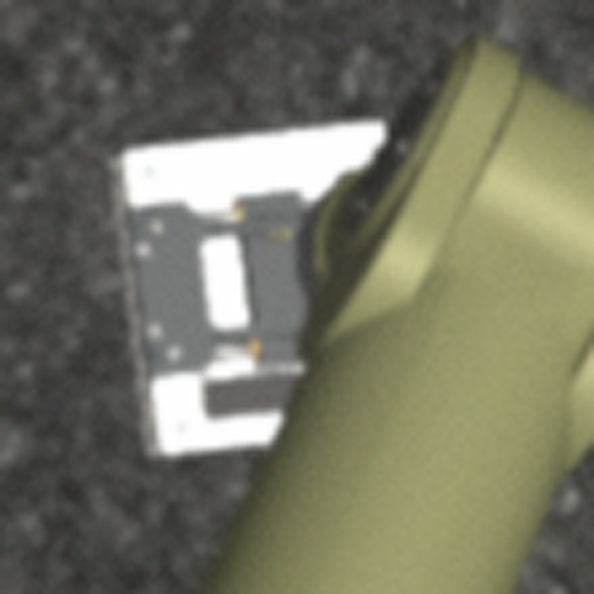

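```bash
python3 - <<'E'
from h import *
c=env.read_camera("side"); im=c["image"].astype(float)
g=im.mean(2)
print(env.get_obs()["tool_pos"])
print("cols"); print(np.round(g[138:146,324:340]).astype(int))
print("rows"); print(np.round(g[134:156,329:333].mean(1)).astype(int))
for r in range(139,144):
    w=(225-g[r,324:340]).clip(0); u=(w*np.arange(324,340)).sum()/w.sum()
    o,d=ray(c,u,r); t=(-0.2382+.003-o[1])/d[1]; print(r,round(u,2),(o+d*t).round(4))
for v in (143,144,144.5,145,146): print(v,onz(c,331,v,.0932).round(4))
print("mouth"); print(np.round(g[146:155,324:337]).astype(int))
E
```

```text
[ 0.5322407  -0.23974037  0.14673113]
cols
[[253 248 222 158 125 116 117 118 125 157 224 251 253 253 253 252]
 [253 251 229 161 123 118 118 119 122 159 227 252 253 253 252 252]
 [253 250 229 161 121 114 119 117 125 158 225 252 253 252 252 252]
 [253 250 224 161 118 116 118 115 119 155 226 251 253 252 252 252]
 [253 251 232 166 121 116 113 115 121 156 225 251 253 252 252 252]
 [253 252 239 191 152 147 150 152 154 184 232 252 253 252 252 252]
 [253 252 248 232 220 219 217 217 221 230 244 252 252 253 252 252]
 [251 251 249 244 242 243 241 242 242 242 248 250 251 251 252 252]]
rows
[ 55  81 106 116 119 119 119 117 116 151 219 242 242 241 237 213 173 181
 208 234 249 252]
139 330.01 [ 0.5319 -0.2352  0.1148]
140 330.0 [ 0.5319 -0.2352  0.1111]
141 330.02 [ 0.5319 -0.2352  0.1073]
142 330.04 [ 0.5318 -0.2352  0.1036]
143 330.02 [ 0.5318 -0.2352  0.0999]
143 [ 0.5291 -0.2449  0.0932]
144 [ 0.5289 -0.2395  0.0932]
144.5 [ 0.5288 -0.2368  0.0932]
145 [ 0.5287 -0.2341  0.0932]
146 [ 0.5285 -0.2287  0.0932]
mouth
[[243 244 241 241 240 243 243 243 240 238 240 240 241]
 [233 236 233 233 233 238 243 242 239 239 238 235 228]
 [238 241 235 231 230 233 239 240 238 237 238 239 232]
 [243 242 224 208 206 209 214 217 211 214 229 241 235]
 [244 239 209 176 172 172 173 173 173 188 222 241 239]
 [243 240 213 180 177 179 179 178 186 204 230 242 236]
 [235 235 222 208 203 205 206 207 217 224 231 235 229]
 [232 234 234 234 233 231 232 233 239 242 243 243 242]
 [245 246 248 248 248 248 249 248 250 251 252 252 251]]
```

```bash
python3 -m pendant '[0.025,0,-0.3,0,0,0,15, 0,0,-0.3,0,0,0,15, 0,0,-0.28,0,0,0,15, 0,0,0,0,0,0,15, 0,0,0,0,0,0,15]'
python3 - <<'E'
from h import *
o=env.get_obs(); print(o["tool_pos"],o["force"],o["wrist_torque"],o["tool_rot"])
c=env.read_camera("side"); i=c["image"][:,:,::-1]
x,y,w,h=(295,110,70,60)
cv2.imwrite("pics/d_side.png",cv2.resize(i[y:y+h,x:x+w],None,fx=9,fy=9,interpolation=cv2.INTER_CUBIC))
E
```

```text
time_s: 6.6
tool_pos: [0.5329, -0.2407, 0.1115]
tool_rot: [-90.0, -0.0, 5.6]
force: [-0.3, -0.3, -0.7]
grip_width: 0.0238
[ 0.5329002 -0.2406558  0.1114713] [-0.33811445 -0.34003878 -0.66272681] [ 0.00026647 -0.02185792  0.09076799] [-9.00092879e+01 -6.25664162e-03  5.59930327e+00]
```

View pics/d_side.png

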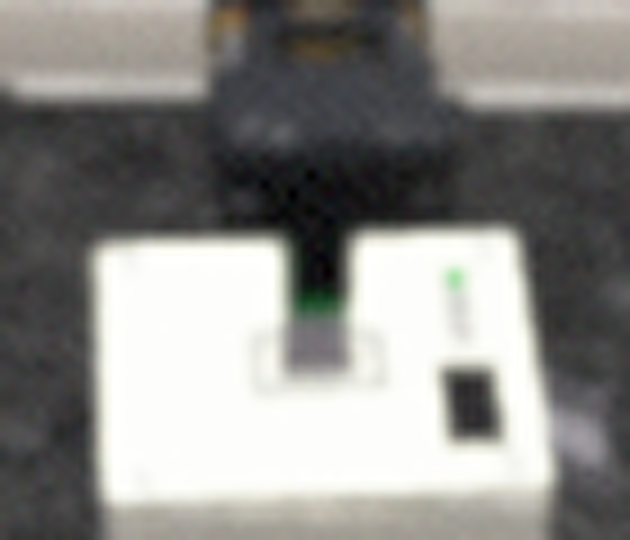

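```bash
python3 -m pendant '[0,0,-0.05,0,0,0,15, 0,0,-0.05,0,0,0,15, 0,0,-0.05,0,0,0,15, 0,0,-0.05,0,0,0,15]'; python3 -m pendant '[0,0,-0.05,0,0,0,15, 0,0,-0.05,0,0,0,15,0,0,0,0,0,0,15]'
```

```text
time_s: 7.15
tool_pos: [0.5329, -0.2409, 0.1034]
tool_rot: [-90.0, -0.0, 5.6]
force: [0.1, -0.4, -0.2]
grip_width: 0.0237
time_s: 7.52
tool_pos: [0.5329, -0.2411, 0.0994]
tool_rot: [-90.1, -0.0, 5.6]
force: [-0.2, -3.0, -0.9]
grip_width: 0.024
```

```bash
python3 -m pendant '[0,-0.025,0,0,0,0,15, 0,0,0,0,0,0,15]'; python3 -m pendant '[0,0,-0.05,0,0,0,15, 0,0,-0.05,0,0,0,15,0,0,0,0,0,0,15]'
```

```text
time_s: 7.78
tool_pos: [0.533, -0.2414, 0.0994]
tool_rot: [-90.0, -0.0, 5.6]
force: [1.5, -1.5, 0.3]
grip_width: 0.0239
time_s: 8.15
tool_pos: [0.5325, -0.2415, 0.095]
tool_rot: [-90.0, 0.0, 5.6]
force: [0.5, -1.6, -0.3]
grip_width: 0.024
```

```bash
python3 -m pendant '[0,-0.02,0,0,0,0,15, 0,0,0,0,0,0,15]'; python3 -m pendant '[0,-0.02,0,0,0,0,15, 0,0,0,0,0,0,15]'
```

```text
time_s: 8.4
tool_pos: [0.5326, -0.2418, 0.0951]
tool_rot: [-89.9, 0.0, 5.6]
force: [-0.1, -1.7, -1.2]
grip_width: 0.024
time_s: 8.65
tool_pos: [0.5328, -0.2426, 0.0953]
tool_rot: [-90.0, 0.0, 5.6]
force: [-0.1, -0.6, -0.4]
grip_width: 0.0238
```

```bash
python3 -m pendant '[0,0,-0.05,0,0,0,15, 0,0,-0.05,0,0,0,15]';python3 -m pendant '[0,0,-0.05,0,0,0,15, 0,0,-0.05,0,0,0,15]'
```

```text
time_s: 8.9
tool_pos: [0.5328, -0.2429, 0.0912]
tool_rot: [-90.0, 0.0, 5.6]
force: [-0.3, -0.1, -1.5]
grip_width: 0.0239
time_s: 9.15
tool_pos: [0.5328, -0.243, 0.0872]
tool_rot: [-90.0, 0.0, 5.6]
force: [0.3, 0.8, -1.0]
grip_width: 0.0238
```

```bash
python3 -m pendant '[0,0,-0.05,0,0,0,15, 0,0,-0.03,0,0,0,15]';python3 -m pendant '[0,0,-0.025,0,0,0,15, 0,0,0,0,0,0,15]'
```

```text
time_s: 9.4
tool_pos: [0.5327, -0.2431, 0.084]
tool_rot: [-90.0, 0.0, 5.6]
force: [-0.8, -0.6, -1.1]
grip_width: 0.0241
time_s: 9.65
tool_pos: [0.5328, -0.2431, 0.0831]
tool_rot: [-90.0, -0.0, 5.6]
force: [1.0, -1.0, -0.6]
grip_width: 0.0239
```

```bash
python3 -m pendant '[0,0,-0.025,0,0,0,15, 0,0,0,0,0,0,15]';python3 -m pendant '[0,0,-0.025,0,0,0,15, 0,0,0,0,0,0,15]'
```

```text
time_s: 9.9
tool_pos: [0.533, -0.2432, 0.0828]
tool_rot: [-90.0, -0.0, 5.6]
force: [-1.6, 0.6, 5.7]
grip_width: 0.0235
time_s: 10.15
tool_pos: [0.533, -0.2431, 0.0828]
tool_rot: [-90.0, -0.0, 5.6]
force: [-5.3, 1.6, 10.4]
grip_width: 0.0239
```

```bash
python3 -m pendant '[0,0,0.2,0,0,0,15, 0,0,0.6,0,0,0,15, 0,0,0.9,0,0,0,15, 0,0,0.9,0,0,0,15, -0.04,0.7,0,0,0,0.2,15, -0.04,0.95,0,0,0,0.2,15, -0.04,0.95,0,0,0,0.2,15, -0.04,0.95,0,0,0,0.2,15, -0.04,0.95,0,0,0,0.2,15, -0.04,0.95,0,0,0,0.2,15]' 
python3 -m pendant '[-0.04,0.95,0,0,0,0.12,15, -0.04,0.95,0,0,0,0,15, -0.04,0.95,0,0,0,0,15, -0.025,0.7,0,0,0,0,15, 0,0.365,0,0,0,0,15, 0,0,-0.8,0,0,0,15, 0,0,-0.8,0,0,0,15, 0,0,-0.3,0,0,0,15, 0,0,0,0,0,0,15]'
python3 - <<'E'
from h import *
c=env.read_camera("side"); i=c["image"][:,:,::-1]
x,y,w,h=(290,190,100,100)
cv2.imwrite("pics/e_side.png",cv2.resize(i[y:y+h,x:x+w],None,fx=6,fy=6,interpolation=cv2.INTER_CUBIC))
E
```

```text
time_s: 11.4
tool_pos: [0.5231, -0.0239, 0.1852]
tool_rot: [-90.0, -0.0, 17.7]
force: [0.2, -0.2, -0.7]
grip_width: 0.0238
time_s: 12.52
tool_pos: [0.5173, 0.1308, 0.1089]
tool_rot: [-90.0, 0.1, 18.8]
force: [0.0, -0.4, 0.2]
grip_width: 0.0237
```

View pics/e_side.png

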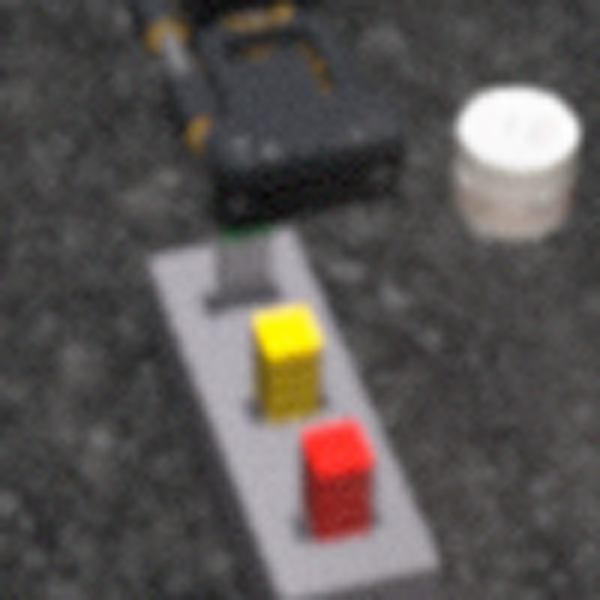

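```bash
python3 -m pendant '[0,0,-0.2,0,0,0,15, 0,0,-0.3,0,0,0,15, 0,0,-0.3,0,0,0,15]';python3 -m pendant '[0,0,-0.25,0,0,0,15, 0,0,-0.08,0,0,0,15, 0,0,0,0,0,0,15]'
```

```text
time_s: 12.95
tool_pos: [0.5174, 0.1316, 0.0765]
tool_rot: [-90.0, -0.0, 18.8]
force: [-0.4, 0.0, -0.6]
grip_width: 0.024
time_s: 13.32
tool_pos: [0.5174, 0.1315, 0.0638]
tool_rot: [-90.0, 0.0, 18.8]
force: [0.2, -0.3, -0.2]
grip_width: 0.0237
```

```bash
python3 -m pendant '[0,0,0,0,0,0,50, 0,0,0,0,0,0,58, 0,0,0.4,0,0,0,60, 0,0,0.9,0,0,0,60, -0.2,0.6,0,0,0,0,60, -0.2,0.6,0,0,0,0,60, -0.13,0.37,0,0,0,0,60, 0,0,-0.5,0,0,0,60, 0,0,-0.6,0,0,0,60, 0,0,-0.26,0,0,0,60]' 
python3 - <<'E'
from h import *
c=env.read_camera("side"); i=c["image"][:,:,::-1]
x,y,w,h=(290,190,100,100)
cv2.imwrite("pics/f_side.png",cv2.resize(i[y:y+h,x:x+w],None,fx=6,fy=6,interpolation=cv2.INTER_CUBIC))
E
```

```text
time_s: 14.58
tool_pos: [0.4957, 0.1938, 0.0608]
tool_rot: [-90.0, 0.1, 18.8]
force: [0.9, 0.6, 0.0]
grip_width: 0.0601
```

View pics/f_side.png

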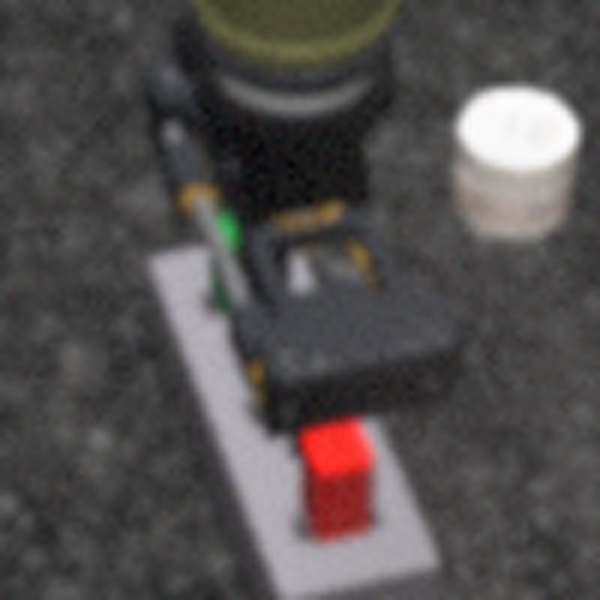

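```bash
python3 -m pendant '[0,0,0,0,0,0,30, 0,0,0,0,0,0,20, 0,0,0,0,0,0,15, 0,0,0,0,0,0,15,0,0,0,0,0,0,15]' 30
```

```text
time_s: 15.25
tool_pos: [0.4964, 0.1943, 0.0619]
tool_rot: [-90.0, -0.0, 18.8]
force: [0.4, -0.2, 1.8]
grip_width: 0.0236
```

```bash
python3 -m pendant '[0,0,0.3,0,0,0,15, 0,0,0.8,0,0,0,15, 0,0,1,0,0,0,15, 0,0,1,0,0,0,15, 0.08,-0.6,0,0,0,-0.2,15, 0.08,-0.95,0,0,0,-0.2,15, 0.08,-0.95,0,0,0,-0.2,15, 0.08,-0.95,0,0,0,-0.2,15, 0.08,-0.95,0,0,0,-0.2,15, 0.08,-0.95,0,0,0,-0.2,15]' 
python3 -m pendant '[0.08,-0.95,0,0,0,-0.12,15, 0.08,-0.95,0,0,0,0,15, 0.08,-0.95,0,0,0,0,15, 0.08,-0.95,0,0,0,0,15, 0.08,-0.95,0,0,0,0,15, 0.035,-0.6,0,0,0,0,15, 0,-0.22,0,0,0,0,15, 0,0,-0.8,0,0,0,15, 0,0,-0.72,0,0,0,15,0,0,0,0,0,0,15]'
python3 - <<'E'
from h import *
c=env.read_camera("side"); i=c["image"][:,:,::-1]
o=env.get_obs(); print(o["tool_pos"],o["force"])
x,y,w,h=(295,110,70,60)
cv2.imwrite("pics/g_side.png",cv2.resize(i[y:y+h,x:x+w],None,fx=9,fy=9,interpolation=cv2.INTER_CUBIC))
g=c["image"].astype(float).mean(2)
for r in range(140,152):
    w=(225-g[r,320:342]).clip(0); u=(w*np.arange(320,342)).sum()/max(w.sum(),1); o,d=ray(c,u,r); t=(-0.239-o[1])/d[1]
    print(r,round(w.sum()),round(u,2),(o+d*t).round(4))
E
```

```text
time_s: 16.5
tool_pos: [0.5141, -0.0239, 0.1845]
tool_rot: [-90.0, 0.1, 6.5]
force: [-0.3, 0.1, -0.2]
grip_width: 0.0239
time_s: 17.75
tool_pos: [0.5304, -0.2418, 0.1224]
tool_rot: [-89.9, 0.3, 5.6]
force: [-0.0, 0.4, -1.1]
grip_width: 0.0237
[ 0.53164082 -0.24226196  0.12410922] [-0.51432917 -0.55283386  0.19678112]
140 884 330.74 [ 0.5298 -0.239   0.1085]
141 758 330.73 [ 0.5298 -0.239   0.1048]
142 694 330.75 [ 0.5297 -0.239   0.101 ]
143 679 330.74 [ 0.5297 -0.239   0.0973]
144 665 330.74 [ 0.5297 -0.239   0.0935]
145 681 330.73 [ 0.5297 -0.239   0.0897]
146 724 330.74 [ 0.5297 -0.239   0.0859]
147 771 330.82 [ 0.5294 -0.239   0.0821]
148 761 330.65 [ 0.5299 -0.239   0.0783]
149 740 330.33 [ 0.5309 -0.239   0.0744]
150 601 329.91 [ 0.5322 -0.239   0.0706]
151 325 329.49 [ 0.5335 -0.239   0.0667]
```

View pics/g_side.png

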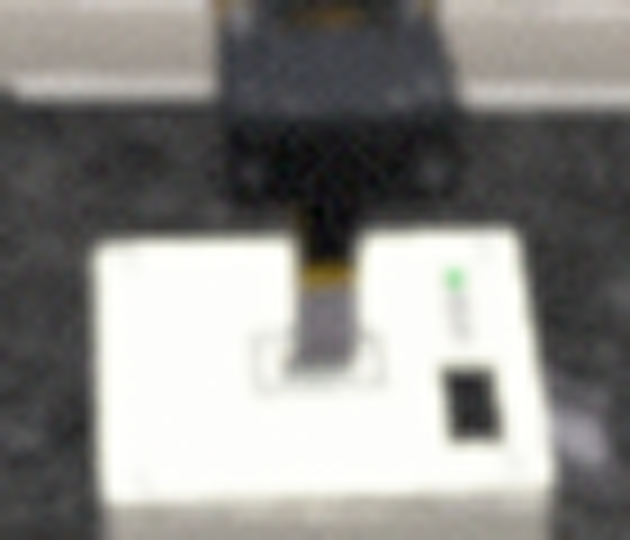

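```bash
python3 -m pendant '[0.02,0,-0.15,0,0,0,15, 0,0,-0.15,0,0,0,15, 0,0,-0.1,0,0,0,15, 0,0,0,0,0,0,15]';python3 -m pendant '[0,0,-0.05,0,0,0,15, 0,0,-0.05,0,0,0,15]';python3 -m pendant '[0,0,-0.05,0,0,0,15, 0,0,-0.05,0,0,0,15]'
```

```text
time_s: 18.3
tool_pos: [0.5334, -0.2423, 0.1085]
tool_rot: [-90.0, 0.0, 5.6]
force: [-0.3, 0.2, -1.4]
grip_width: 0.0241
time_s: 18.55
tool_pos: [0.5337, -0.2425, 0.1048]
tool_rot: [-90.0, -0.0, 5.6]
force: [0.1, -0.1, -0.3]
grip_width: 0.0235
time_s: 18.8
tool_pos: [0.5336, -0.2425, 0.1006]
tool_rot: [-90.0, -0.0, 5.6]
force: [0.5, -0.2, -1.1]
grip_width: 0.024
```

```bash
python3 -m pendant '[0,0,-0.04,0,0,0,15, 0,0,-0.04,0,0,0,15]';python3 -m pendant '[0,0,-0.03,0,0,0,15, 0,0,-0.03,0,0,0,15]'
```

```text
time_s: 19.05
tool_pos: [0.5337, -0.2428, 0.0976]
tool_rot: [-90.0, -0.0, 5.6]
force: [0.6, -0.4, -0.7]
grip_width: 0.0238
time_s: 19.3
tool_pos: [0.5337, -0.2427, 0.0952]
tool_rot: [-90.0, -0.0, 5.6]
force: [-0.6, -0.3, -0.2]
grip_width: 0.0241
```

```bash
python3 -m pendant '[0,0,-0.03,0,0,0,15, 0,0,-0.03,0,0,0,15]';python3 -m pendant '[0,0,-0.04,0,0,0,15, 0,0,-0.04,0,0,0,15]'
```

```text
time_s: 19.55
tool_pos: [0.5336, -0.2426, 0.0928]
tool_rot: [-90.0, -0.0, 5.6]
force: [-0.0, -0.6, -0.1]
grip_width: 0.0242
time_s: 19.8
tool_pos: [0.5337, -0.2426, 0.0895]
tool_rot: [-90.0, -0.0, 5.6]
force: [-0.6, -1.8, 1.1]
grip_width: 0.0238
```

```bash
python3 -m pendant '[0,-0.015,0,0,0,0,15, 0,0,0,0,0,0,15]';python3 -m pendant '[0,0,-0.04,0,0,0,15, 0,0,-0.03,0,0,0,15]'
```

```text
time_s: 20.05
tool_pos: [0.5335, -0.2428, 0.0894]
tool_rot: [-90.0, 0.0, 5.6]
force: [0.2, -1.2, -0.3]
grip_width: 0.0235
time_s: 20.3
tool_pos: [0.5336, -0.2429, 0.0866]
tool_rot: [-90.0, 0.0, 5.6]
force: [1.2, -0.7, 0.1]
grip_width: 0.0239
```

```bash
python3 -m pendant '[0,0,-0.04,0,0,0,15, 0,0,-0.04,0,0,0,15]';python3 -m pendant '[0,0,-0.025,0,0,0,15, 0,0,0,0,0,0,15]';python3 -m pendant '[0,0,-0.025,0,0,0,15, 0,0,0,0,0,0,15]'
```

```text
time_s: 20.55
tool_pos: [0.5336, -0.2429, 0.0834]
tool_rot: [-90.0, 0.0, 5.6]
force: [-0.8, -0.2, -0.8]
grip_width: 0.0239
time_s: 20.8
tool_pos: [0.5335, -0.243, 0.0824]
tool_rot: [-90.0, 0.0, 5.6]
force: [-0.1, -1.0, -1.2]
grip_width: 0.0234
time_s: 21.05
tool_pos: [0.5337, -0.2431, 0.0819]
tool_rot: [-90.0, -0.0, 5.6]
force: [-0.9, 0.3, 2.6]
grip_width: 0.0236
```

```bash
python3 -m pendant '[0,0,-0.02,0,0,0,15, 0,0,0,0,0,0,15]'; python3 -m pendant '[0,0,0.2,0,0,0,15, 0,0,0.6,0,0,0,15, 0,0,0.9,0,0,0,15, 0,0,0.9,0,0,0,15, -0.08,0.7,0,0,0,0.2,15, -0.08,0.95,0,0,0,0.2,15, -0.08,0.95,0,0,0,0.2,15, -0.08,0.95,0,0,0,0.2,15, -0.08,0.95,0,0,0,0.2,15, -0.08,0.95,0,0,0,0.2,15]' 
python3 -m pendant '[-0.09,0.95,0,0,0,0.12,15, -0.09,0.95,0,0,0,0,15, -0.09,0.95,0,0,0,0,15, -0.09,0.95,0,0,0,0,15, -0.095,0.95,0,0,0,0,15, 0,0.5,0,0,0,0,15, 0,0.235,0,0,0,0,15, 0,0,-0.8,0,0,0,15, 0,0,-0.8,0,0,0,15, 0,0,-0.3,0,0,0,15]'
python3 -m pendant '[0,0,0,0,0,0,15]'
python3 - <<'E'
from h import *
c=env.read_camera("side"); i=c["image"][:,:,::-1]
x,y,w,h=(290,190,100,100)
cv2.imwrite("pics/i_side.png",cv2.resize(i[y:y+h,x:x+w],None,fx=6,fy=6,interpolation=cv2.INTER_CUBIC))
E
```

```text
time_s: 21.3
tool_pos: [0.5338, -0.2431, 0.0819]
tool_rot: [-90.0, -0.0, 5.6]
force: [-3.5, 1.7, 8.0]
grip_width: 0.0235
time_s: 22.55
tool_pos: [0.5143, -0.0239, 0.185]
tool_rot: [-90.0, -0.0, 17.7]
force: [0.8, 0.5, -0.3]
grip_width: 0.0235
time_s: 23.8
tool_pos: [0.4956, 0.1923, 0.1071]
tool_rot: [-90.1, 0.2, 18.7]
force: [-0.3, -0.6, -1.3]
grip_width: 0.0239
time_s: 23.92
tool_pos: [0.4963, 0.1933, 0.1085]
tool_rot: [-90.0, 0.1, 18.7]
force: [-0.5, -0.9, -0.1]
grip_width: 0.0235
```

View pics/i_side.png

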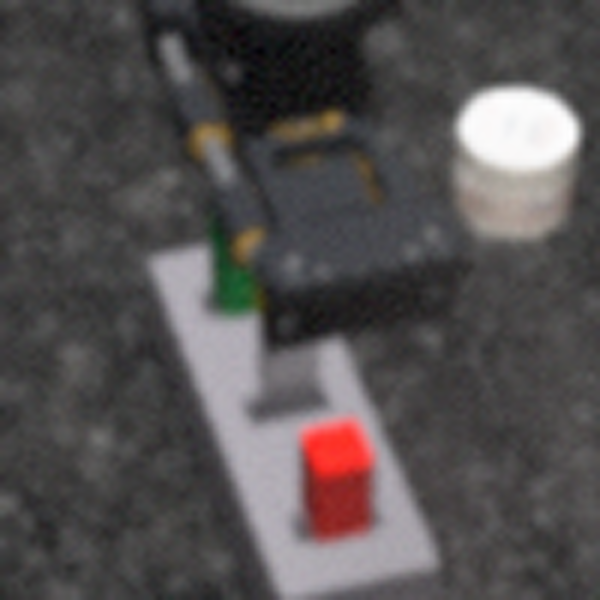

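```bash
python3 -m pendant '[0,0,-0.2,0,0,0,15, 0,0,-0.3,0,0,0,15, 0,0,-0.3,0,0,0,15]';python3 -m pendant '[0,0,-0.25,0,0,0,15, 0,0,-0.1,0,0,0,15, 0,0,0,0,0,0,15]'
```

```text
time_s: 24.35
tool_pos: [0.4962, 0.1944, 0.0761]
tool_rot: [-90.0, -0.0, 18.8]
force: [-0.4, -0.5, -1.2]
grip_width: 0.0239
time_s: 24.72
tool_pos: [0.4963, 0.1943, 0.0626]
tool_rot: [-90.0, 0.0, 18.8]
force: [0.8, -0.2, -0.7]
grip_width: 0.0237
```

```bash
python3 -m pendant '[0,0,0,0,0,0,50, 0,0,0,0,0,0,58, 0,0,0.4,0,0,0,60, 0,0,0.9,0,0,0,60, -0.2,0.6,0,0,0,0,60, -0.2,0.6,0,0,0,0,60, -0.14,0.37,0,0,0,0,60, 0,0,-0.5,0,0,0,60, 0,0,-0.6,0,0,0,60, 0,0,-0.23,0,0,0,60]' 
python3 - <<'E'
from h import *
c=env.read_camera("side"); i=c["image"][:,:,::-1]
x,y,w,h=(290,190,100,100)
cv2.imwrite("pics/j_side.png",cv2.resize(i[y:y+h,x:x+w],None,fx=6,fy=6,interpolation=cv2.INTER_CUBIC))
E
```

```text
time_s: 25.98
tool_pos: [0.474, 0.2565, 0.0607]
tool_rot: [-90.0, 0.1, 18.8]
force: [-0.3, 0.3, 0.3]
grip_width: 0.0599
```

View pics/j_side.png

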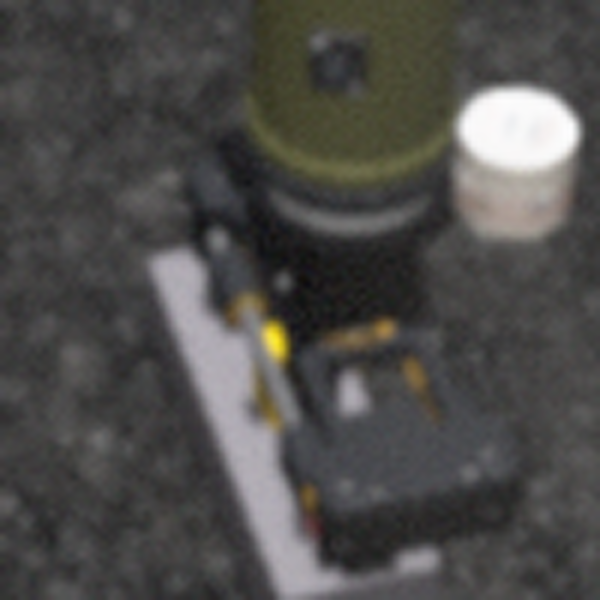

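```bash
python3 -m pendant '[0,0,0,0,0,0,30, 0,0,0,0,0,0,20, 0,0,0,0,0,0,15, 0,0,0,0,0,0,15,0,0,0,0,0,0,15]' 45
```

```text
time_s: 26.65
tool_pos: [0.4748, 0.2571, 0.0619]
tool_rot: [-90.0, -0.0, 18.8]
force: [0.9, -0.8, 0.8]
grip_width: 0.0235
```

```bash
python3 -m pendant '[0,0,0.3,0,0,0,15, 0,0,0.8,0,0,0,15, 0,0,1,0,0,0,15, 0,0,1,0,0,0,15, 0.12,-0.6,0,0,0,-0.2,15, 0.12,-0.95,0,0,0,-0.2,15, 0.12,-0.95,0,0,0,-0.2,15, 0.12,-0.95,0,0,0,-0.2,15, 0.12,-0.95,0,0,0,-0.2,15, 0.12,-0.95,0,0,0,-0.2,15]' 45
python3 -m pendant '[0.12,-0.95,0,0,0,-0.12,15, 0.12,-0.95,0,0,0,0,15, 0.12,-0.95,0,0,0,0,15, 0.12,-0.95,0,0,0,0,15, 0.12,-0.95,0,0,0,0,15, 0.12,-0.95,0,0,0,0,15, 0.035,-0.95,0,0,0,0,15, 0,-0.495,0,0,0,0,15, 0,0,-0.8,0,0,0,15, 0,0,-0.72,0,0,0,15]'
python3 -m pendant '[0,0,0,0,0,0,15, 0,0,0,0,0,0,15]'
python3 - <<'E'
from h import *
c=env.read_camera("side"); i=c["image"][:,:,::-1]
x,y,w,h=(295,110,70,60)
cv2.imwrite("pics/k_side.png",cv2.resize(i[y:y+h,x:x+w],None,fx=9,fy=9,interpolation=cv2.INTER_CUBIC))
g=c["image"].astype(float).mean(2)
for r in range(142,150,2):
    w=(225-g[r,320:342]).clip(0); u=(w*np.arange(320,342)).sum()/max(w.sum(),1); o,d=ray(c,u,r); t=(-0.238-o[1])/d[1]
    print(r,round(w.sum()),round(u,2),(o+d*t).round(4))
E
```

```text
time_s: 27.9
tool_pos: [0.503, 0.0395, 0.1851]
tool_rot: [-90.0, 0.0, 6.6]
force: [1.0, -0.4, -0.4]
grip_width: 0.0233
time_s: 29.15
tool_pos: [0.532, -0.2452, 0.1237]
tool_rot: [-90.0, 0.0, 5.4]
force: [-0.2, -0.0, -0.4]
grip_width: 0.0239
time_s: 29.4
tool_pos: [0.5334, -0.2439, 0.1257]
tool_rot: [-90.0, -0.0, 5.5]
force: [0.9, -0.3, -0.8]
grip_width: 0.0236
142 635 329.86 [ 0.5324 -0.238   0.1017]
144 632 329.93 [ 0.5322 -0.238   0.0941]
146 712 329.96 [ 0.5321 -0.238   0.0866]
148 642 329.85 [ 0.5324 -0.238   0.0789]
```

View pics/k_side.png

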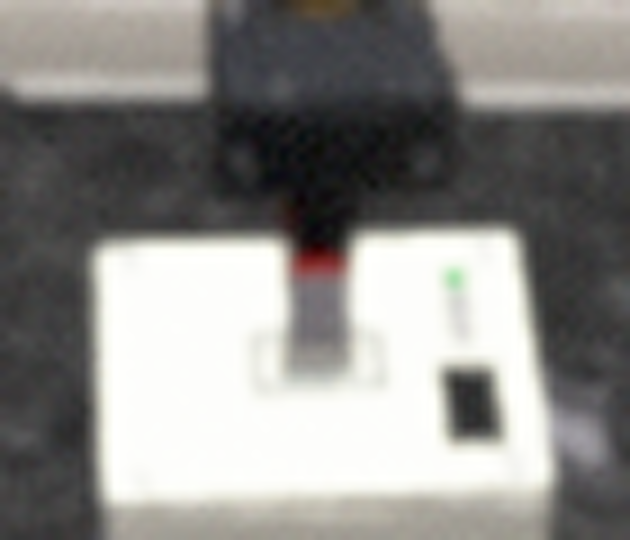

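```bash
python3 -m pendant '[0.01,0.015,-0.15,0,0,0,15, 0,0,-0.15,0,0,0,15, 0,0,-0.1,0,0,0,15, 0,0,0,0,0,0,15]';python3 -m pendant '[0,0,-0.05,0,0,0,15, 0,0,-0.05,0,0,0,15]'
```

```text
time_s: 29.95
tool_pos: [0.5337, -0.2419, 0.1083]
tool_rot: [-90.0, 0.0, 5.6]
force: [-0.5, -0.7, -1.0]
grip_width: 0.0235
time_s: 30.2
tool_pos: [0.5341, -0.2421, 0.1048]
tool_rot: [-90.0, -0.0, 5.6]
force: [-1.0, 0.6, -0.9]
grip_width: 0.0238
```

```bash
python3 -m pendant '[0,-0.012,-0.04,0,0,0,15, 0,0,-0.04,0,0,0,15]';python3 -m pendant '[0,0,-0.03,0,0,0,15, 0,0,-0.03,0,0,0,15]';python3 -m pendant '[0,0,-0.025,0,0,0,15, 0,0,-0.025,0,0,0,15]'
```

```text
time_s: 30.45
tool_pos: [0.534, -0.2426, 0.1015]
tool_rot: [-90.0, -0.0, 5.6]
force: [0.3, -0.4, -0.3]
grip_width: 0.024
time_s: 30.7
tool_pos: [0.5342, -0.243, 0.0993]
tool_rot: [-90.0, -0.0, 5.6]
force: [0.0, -0.9, -0.8]
grip_width: 0.0235
time_s: 30.95
tool_pos: [0.5344, -0.243, 0.0983]
tool_rot: [-90.0, -0.1, 5.6]
force: [-2.8, -0.0, 9.9]
grip_width: 0.0237
```

```bash
python3 -m pendant '[0,0,-0.025,0,0,0,15]';python3 -m pendant '[0,0,-0.025,0,0,0,15]'
```

```text
time_s: 31.08
tool_pos: [0.5345, -0.2428, 0.0973]
tool_rot: [-90.0, -0.1, 5.6]
force: [-0.8, -0.7, 2.4]
grip_width: 0.0234
time_s: 31.2
tool_pos: [0.5346, -0.2428, 0.0958]
tool_rot: [-90.0, -0.1, 5.6]
force: [0.2, -1.0, 3.7]
grip_width: 0.0236
```

```bash
python3 -m pendant '[0,0,-0.03,0,0,0,15,0,0,-0.03,0,0,0,15]';python3 -m pendant '[0,0,-0.03,0,0,0,15,0,0,-0.03,0,0,0,15]';python3 -m pendant '[0,0,-0.03,0,0,0,15,0,0,-0.03,0,0,0,15]'
```

```text
time_s: 31.45
tool_pos: [0.5344, -0.2428, 0.0929]
tool_rot: [-90.0, -0.0, 5.6]
force: [1.0, -1.2, 3.3]
grip_width: 0.0238
time_s: 31.7
tool_pos: [0.534, -0.2428, 0.0903]
tool_rot: [-90.0, -0.0, 5.6]
force: [1.5, -1.4, 3.9]
grip_width: 0.0241
time_s: 31.95
tool_pos: [0.5339, -0.2428, 0.0879]
tool_rot: [-90.0, 0.0, 5.6]
force: [0.4, -2.0, 4.0]
grip_width: 0.0239
```

```bash
python3 -m pendant '[0,0,-0.03,0,0,0,15,0,0,-0.03,0,0,0,15]';python3 -m pendant '[0,0,-0.03,0,0,0,15,0,0,-0.03,0,0,0,15]';python3 -m pendant '[0,0,-0.025,0,0,0,15,0,0,0,0,0,0,15]'
```

```text
time_s: 32.2
tool_pos: [0.5339, -0.2428, 0.0855]
tool_rot: [-90.0, 0.0, 5.6]
force: [0.3, -1.6, 2.6]
grip_width: 0.0237
time_s: 32.45
tool_pos: [0.534, -0.2428, 0.0831]
tool_rot: [-90.0, -0.0, 5.6]
force: [-0.1, -2.1, 2.8]
grip_width: 0.0238
time_s: 32.7
tool_pos: [0.534, -0.2427, 0.082]
tool_rot: [-90.0, -0.0, 5.6]
force: [-0.5, -1.9, 1.4]
grip_width: 0.0235
```

```bash
python3 -m pendant '[0,0,-0.02,0,0,0,15,0,0,0,0,0,0,15]';python3 -m pendant '[0,0,-0.02,0,0,0,15,0,0,0,0,0,0,15]'
```

```text
time_s: 32.95
tool_pos: [0.534, -0.2428, 0.0819]
tool_rot: [-90.0, -0.0, 5.6]
force: [-0.3, -2.2, 6.2]
grip_width: 0.0239
time_s: 33.2
tool_pos: [0.5341, -0.2427, 0.0819]
tool_rot: [-90.0, -0.0, 5.6]
force: [-2.0, -0.7, 10.4]
grip_width: 0.023
```

```bash
python3 -m pendant '[0,0,0.02,0,0,0,26, 0,0,0,0,0,0,40, 0,0,0,0,0,0,55, 0,0,0.3,0,0,0,55, 0,0,0.9,0,0,0,55, 0,0,0.9,0,0,0,55, 0,0,0.9,0,0,0,55, -0.3,0.7,0.3,0,0,0,55, -0.3,0.9,0,0,0,0,55, -0.3,0.9,0,0,0,0,55]'
python3 -m pendant '[0,0.9,0,0,0,0,55, 0,0.9,0,0,0,0,55,0,0,0,0,0,0,55]'
python3 - <<'E'
from h import *
for n in("side","top"):
    c=env.read_camera(n); i=c["image"][:,:,::-1]
    cv2.imwrite(f"pics/l_{n}.png",i)
    x,y,w,h=(295,110,70,60) if n=="side" else (355,170,85,85)
    cv2.imwrite(f"pics/l_{n}c.png",cv2.resize(i[y:y+h,x:x+w],None,fx=7,fy=7,interpolation=cv2.INTER_CUBIC))
E
```

```text
time_s: 34.45
tool_pos: [0.4977, -0.1417, 0.2143]
tool_rot: [-90.0, -0.1, 5.6]
force: [1.3, 1.0, -0.0]
grip_width: 0.0547
time_s: 34.83
tool_pos: [0.4981, -0.0672, 0.2139]
tool_rot: [-89.9, -0.0, 5.9]
force: [-0.1, -1.4, -0.4]
grip_width: 0.0546
```

View pics/l_side.png

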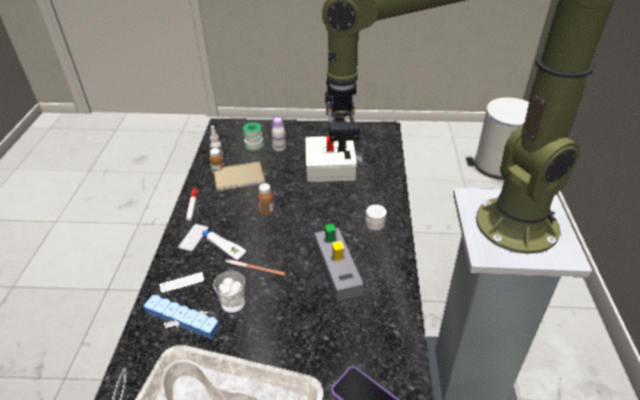

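View pics/l_sidec.png

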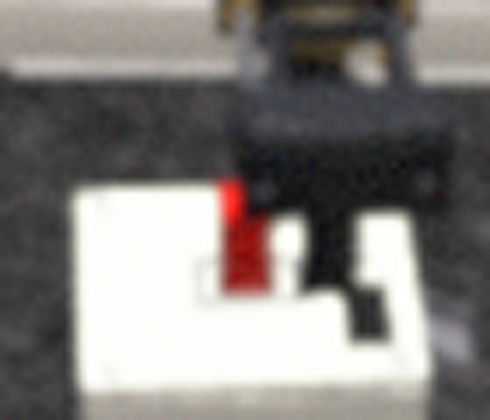

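View pics/l_top.png

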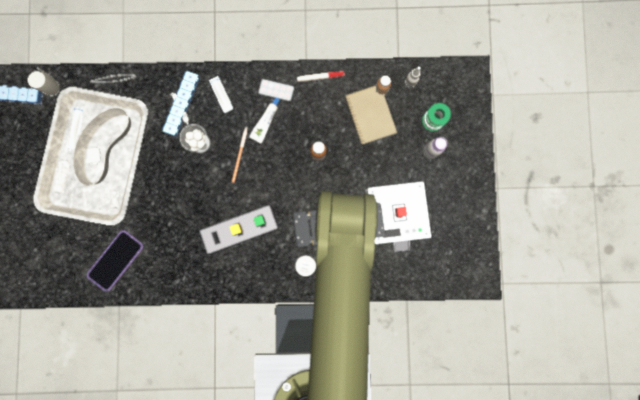

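```bash
python3 -m pendant '[0,0.9,0,0,0,0,55, 0,0.9,0,0,0,0,55, 0,0.9,0,0,0,0,55,0,0.5,0,0,0,0,55,0,0,0,0,0,0,55]'
python3 - <<'E'
from h import *
C={n:env.read_camera(n) for n in("side","top")}
i=C["side"]["image"][:,:,::-1]
cv2.imwrite("pics/m.png",cv2.resize(i[110:310,285:395],None,fx=3,fy=3,interpolation=cv2.INTER_CUBIC))
for k in("green","yellow","red"):
  for n,b in(("side",(300,120,380,310)),("top",(195,195,430,260))):
    try: ce,s,M=cblob(C[n]["image"],k,b); print(k,n,ce.round(1),s)
    except Exception as e: print(k,n,"none")
ce,s,M=cblob(C["side"]["image"],"red",(300,120,380,180))
c=C["side"]; print("red bottom edge y at z=.07:",onz(c,ce[0],s[1]+s[3]-.5,.07).round(4),"top back edge z=.115",onz(c,ce[0],s[1]-.5,.115).round(4))
g=[tuple(x) for x in c["image"][s[1]-1:s[1]+s[3]+2,round(ce[0])]]; print([tuple(map(int,x)) for x in g])
E
```

```text
time_s: 35.55
tool_pos: [0.4982, 0.0575, 0.2134]
tool_rot: [-90.0, 0.0, 5.7]
force: [-0.2, -0.2, -0.5]
grip_width: 0.0551
green side [330.  230.4] [325 223  11  18 123]
green top [420.  229.5] [419 229   3   2   6]
yellow side [337.5 249.8] [332 241  12  20 194]
yellow top [264.9 231.4] [ 229  197   68   63 3080]
red side none
red top [401.  211.4] [396 206  11  11  96]Traceback (most recent call last):
  File "<stdin>", line 9, in <module>
  File "h.py", line 24, in cblob
    k=1+np.argmax(s[1:,4]); M=(l==k)
        ~~~~~~~~~^^^^^^^^^
    return _wrapfunc(a, 'argmax', axis=axis, out=out, **kwds)
    return bound(*args, **kwds)
ValueError: attempt to get argmax of an empty sequence
```

View pics/m.png

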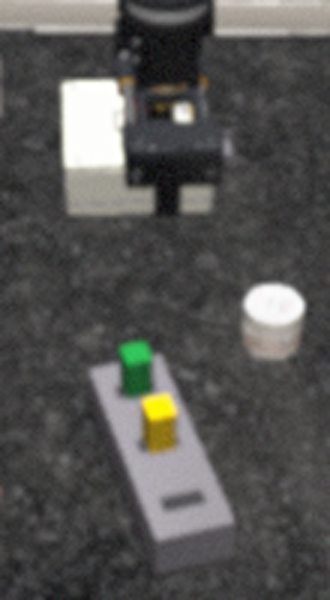

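```bash
python3 -m pendant '[0.9,0.3,0.5,0,0,0,55, 0.9,0.3,0.5,0,0,0,55, 0.9,0.3,0.2,0,0,0,55,0,0,0,0,0,0,55]'
python3 - <<'E'
from h import *
c=env.read_camera("side"); i=c["image"][:,:,::-1]
cv2.imwrite("pics/n.png",cv2.resize(i[110:190,285:395],None,fx=6,fy=6,interpolation=cv2.INTER_CUBIC))
ce,s,M=cblob(c["image"],"red",(300,120,380,190)); print(ce,s)
print("bottom z=.07:",onz(c,ce[0],s[1]+s[3]-.5,.07).round(4),"top back edge z=.115",onz(c,ce[0],s[1]-.5,.115).round(4))
E
```

```text
time_s: 36.15
tool_pos: [0.608, 0.0922, 0.261]
tool_rot: [-90.1, -0.0, 5.5]
force: [-0.5, -0.9, -0.3]
grip_width: 0.0551
[329.752 142.712] [326 135   8  17 125]
bottom z=.07: [ 0.5324 -0.2317  0.07  ] top back edge z=.115 [ 0.5337 -0.2596  0.115 ]
```

View pics/n.png

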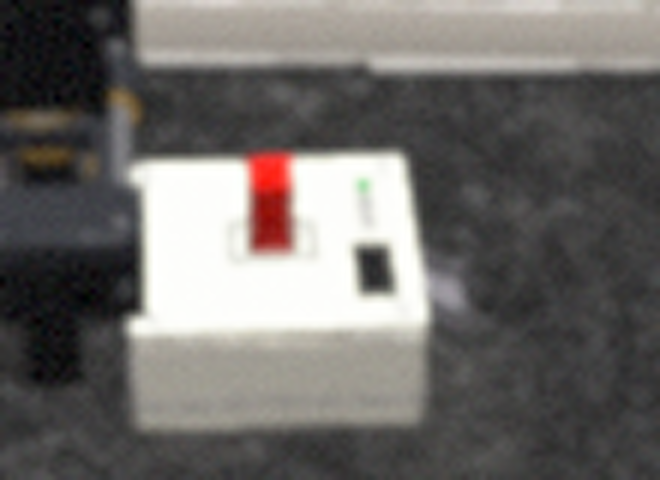

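```bash
python3 - <<'E'
from h import *
c=env.read_camera("side"); im=c["image"].astype(float)
p=im[132:156,328:332].mean(1); print(np.round(p[:, :2]).astype(int).tolist())
G=p[:,1]  # green channel: white->red
def cross(a,lo,hi,lev):
    for k in range(lo,hi):
        if (a[k]-lev)*(a[k+1]-lev)<=0: return 132+k+(lev-a[k])/(a[k+1]-a[k])
b=cross(G,14,23,(G[10:17].min()+240)/2); t=cross(p[:,0],6,14,190)
print(b,t)
for h in(-.002,0,.002,.004): print(h,"bottom",onz(c,329.75,b,.07+h)[1].round(4),"front top edge",t and onz(c,329.75,t,.115+h)[1].round(4))
E
```

```text
[[70, 69], [69, 70], [81, 68], [152, 65], [237, 59], [254, 46], [254, 40], [254, 40], [246, 33], [215, 27], [169, 28], [146, 21], [148, 24], [150, 22], [141, 22], [138, 21], [144, 25], [146, 28], [157, 48], [180, 108], [209, 180], [235, 233], [250, 251], [253, 253]]
151.31506849315068 141.54891304347825
-0.002 bottom -0.2355 front top edge -0.224
0 bottom -0.2327 front top edge -0.2211
0.002 bottom -0.2299 front top edge -0.2182
0.004 bottom -0.2271 front top edge -0.2153
```

```bash
python3 - <<'E'
from cell import env
o=env.get_obs(); print(o["time_s"],o["force"]); print(env.sign_off())
E
```

```text
36.25 [-0.01903903  0.36058275  0.2346876 ]
the job is handed in; nothing more can be done
None
```

The red (thickest) leaf is the one that binds. It is standing in the mouth, pushed down until its handle sits on the counter's top, and green and yellow are back in their original rack slots. I handed the job in at 36.3 s.

- **Green:** it seated with no drag, and the vertical force stayed around zero on the way down. There was a light sideways touch on the gate of about 3 N, which I corrected. I pressed it onto the top with about 10 N and put it back.
- **Yellow:** it also went in freely, with drag never above about 2 N. It seated at about 8 N and went back in its slot.
- **Red:** it met a brief peak of about 10 N where it entered the gap. It then dragged steadily by about 4–5 N, once its own weight is added to the reading. It stopped at the height worked out for a seated handle, and the force rose to about 10 N there. I then released it.

**Last checks:** the pictures show red upright in the mouth and green and yellow in the rack, with the third slot empty. The pot looked to be where it started, and the bottles too; I judged that by eye rather than measuring it. The gripper was clear of everything.

**What disagreed:**
- The red drag is at the low end of the stated 5–11 N, but clearly different from the two free leaves.
- A check of red's handle edges in the side picture was only good to a few millimetres, and the two edges disagreed within that. I relied on the force and stopping height to conclude it is fully seated.

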